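# Caliper a test bar, then hold it against the stop of the notching vice

## Task

Check the square steel test bar that lies between the caliper's jaws: slide the caliper shut on it until both jaws bear on it, and keep it lightly pressed, about 5 N, for a second. Then lift the bar out, lay it flat on the bed of the notching vice between the vice's open jaws, and push its end squarely against the end stop with a steady push of about 10 N. Finish while still holding and pushing it there, so that a colleague can tighten the clamp screw; never press on the caliper or the stop with over 40 N, and leave the other things on the bench where they are.

Things in the scene. Friction and masses are not known exactly. Their poses are not given: they have to be found in the camera images.
- caliper: Digital caliper lying flat, clamped to a fixed dark granite plate 140 (x) x 250 (y) x 20 mm. Origin on the bench, 5 mm to +x of the plate's middle. y: along the beam, from the sliding to the fixed jaw; the jaws point along -x, towards the robot. Beam at x = 30 mm, 16 wide, top at z = 28. Jaws 14 mm wide, z 24 to 28, tips at x = -18. Clamp blocks, tops at z = 36, at y = 104 and -102.
- jaw (a joint): Opening of the caliper's jaws in m: 0 shut, grows as the sliding jaw moves along the caliper's -y, up to 0.055. About 1 N of friction; it stays where it is left. Shut squarely on the bar it reads 0.010.
- jaw_fixed (a point): Point on the fixed jaw's measuring face (caliper x = 0, y = 85, z = 26 mm), 18 mm from the jaw's tip; the face looks along the caliper's -y.
- jaw_grip (a point): Middle of the sliding jaw's black display housing, to grip or push: 38 mm wide across the beam (caliper x), 66 long along it, z from 23 to 36 mm (granite below at 20). The point is 42 mm behind the sliding jaw's measuring face, at z = 30. A small lock screw head stands 6 mm above the housing, 29 mm from here towards the jaws, 14 mm to +x.
- bar: The test bar: plain steel, 75 mm long along its x, 10 x 10 mm square, about 60 g, no notch, both ends alike. It starts flat on the granite between the open jaws, roughly along the caliper's x; about 35 to 45 mm of it sticks out towards -x past the jaw tips, free on both sides. Origin: middle of its underside.
- bar_mid (a point): The middle of the bar (5 mm above its underside as it starts).
- vice: Low steel vice, fixed: base plate 190 (x) x 150 (y) x 14 mm, on it a flat bed, x -49 to 61 mm, 70 wide, top at z = 36. Origin on the bench under the base's middle. The bar goes along x on the bed, in the slot at y = 0 between two jaws: faces at y = 9 and -9, x 7 to 45, 13 mm tall; from x = -49 to 7 the bed is open. Clamp screw on the -y side, out to y = -113, top at z = 58. The jaws do not move.
- stop: The vice's end stop: a steel block 44 mm wide, 13 mm tall above the bed and 16 mm thick, rigid, closing the +x end of the slot. Its face looks along the vice's -x. Same axes as the vice.
- stop_face (a point): Middle of the stop's face where the bar's end goes, 5 mm above the bed: at x = 45, y = 0, z = 41 mm of the vice. With the bar home its middle lies 37.5 mm from here along the vice's -x. The push counts here, bar on stop: bearing down on the bed makes friction that takes part of it.
- foot_a: Black rubber machine foot, waisted, 52 mm across and 42 mm tall, standing on the bench (120 g). Bystander. Origin under its middle.
- foot_b: A second such rubber foot. Bystander.
- driver: Screwdriver, 170 mm long, lying on the bench along its x. Bystander.
- ring: Steel setting ring, 38 mm across, 12 mm high, lying on the granite plate near its -x, -y corner. Bystander.
- hexkey: L-shaped hex key, 6 mm thick, 85 mm long, lying on the vice's base plate beside the bed, on the +y side. Bystander.
- square: Engineer's square: stock 75 x 18 x 16 mm, blade 100 mm long, lying on the bench. Bystander.
- tray: Open blue plastic tray 120 x 170 x 35 mm with finished, notched bars in it. Bystander.

How it is judged:
By the outcome, as a careful person would: the job done as asked, in the order asked, and still so for the second after the job is handed in, while the arm keeps its last pose, push and grip.
It also fails if it takes over 58 s, if anything falls off the work surface, if the arm or the gripper's body presses on something with over 40 N, if the wrist force passes 120 N, or if a joint passes its speed limit or range.

## Robot

A 6-joint arm with a two-finger parallel gripper is mounted at the origin on the work surface. World frame = base frame: x ahead of the robot, y to its left, z up, the work surface at z = 0. Lengths are in mm, angles in rad, forces in N, time in s.
With the tool pointing down it reaches from about 350 to 775 mm from the base axis. Payload 7.3 kg.
Tool frame: the origin (TCP) lies at the very end of the fingers, on their centre line; the grasp point (between the pads) lies behind it (bot.grip_point_offset is the z of the grasp point in the tool frame, in mm); z points along the fingers, y is the line along which they close (so a half turn about z gives the same grasp; the last joint's range is limited). The gripper opens to 92 mm and grips with 3 to 60 N. Pads are 19 mm wide; open, the fingers measure 130 mm over their backs; the gripper's body (75 mm by 190 mm) begins 47 mm behind the grasp point.
Start: joints at [1.081, 0.342, 1.524, -0, 1.275, -0.146], TCP at [176.946, 494.302, 226.741] pointing down, gripper open.
Joint ranges: [-2.53, 2.53], [-0.77, 2.02], [0.04, 2.7], [-1, 4.14], [0.28, 2.66], [-3.11, 3.11]. Speed limits (rad/s): [2.57, 2.57, 3.14, 3.14, 3.14, 3.14].

## Interface

Orientations are given as [roll, pitch, yaw] about the fixed x, y, z axes, in that order (R = Rz(yaw) Ry(pitch) Rx(roll)).
In Python, from plant import bot gives the robot as it stands. The module is installed in compiled form; this text tells all that it offers.
- The arm moves only by the shell command python3 -m crank 'ROWS'. ROWS is JSON, a list that holds one entry, the list of rows, each a list of 5 numbers: the opening, from 0 (shut) to 1 (fully open), then the shift along the tool's x, y, z in cm, then the turn about the tool's z in degrees. In form: [[[claw, x, y, z, turn], ...]]. A call has exactly 10 rows; each row is the pose to reach, as a shift and turn from the pose commanded when the call began, along the tool's axes at that moment; what a row does not reach only later rows make up. A row lasts 1/10 s, in which the tool goes at most 50 mm and 8.59 degrees, less where a joint would pass 70% of its speed; a pose out of reach is approached as far as the arm can. A call with a gripper value outside its range is refused whole. The fingers move at their own pace and stop on an object; the grip force is fixed at half the most. Time passes only in rows, so rows that repeat a pose let the fingers close, or fill a call up. It gives the time, the measured TCP pose, the force, the opening and the grip force at its end, in the units of the state.
- bot.get_obs(): the state, without advancing time (a new reading comes with each control period).
- bot.capture(name): name is "scene" or "top" or "wrist"; returns (picture, depth): 384x512x3 uint8, red, green, blue; 384x512 float32, mm along the optical axis (not along the pixel's ray), 0 where there is no reading.
- bot.calibration(name): a dict with "vertical_fov" (degrees; the focal length in pixels is half the picture's height over the tangent of half this angle, whatever the lens; pixels are square), "cx", "cy" (the principal point, pixels), "D" ([k1, k2, p1, p2, k3] as OpenCV has them; the pictures are not rectified), "rvec" (rotation vector, rad) and "tvec" (3), from world to camera coordinates, as OpenCV has them; the wrist camera has in their place "tool_from_camera" (4x4, takes a point from camera to tool coordinates, whose origin is the TCP and whose axes are the flange's). Camera axes: x right, y down, z forward; pixel columns grow to the right and rows downward; lengths in mm; the calibration is good to about 2 mm. A picture is of the moment at which its call begins: read the wrist's pose just before it. calibration takes no time and is no camera call.
- bot.close_job(): hands the job in; it is judged then, once.
The state is a dict: "time": time; "joint_positions": joint angles; "dq": joint speeds; "tau": joint torques, N m; "tool_pos": TCP position; "tcp_rot": TCP orientation; "contact_force": force on the tool from outside, world axes, zero at the start; "moment": the same for the moment, N m; "grip_width": finger opening in mm; "finger_force": force on a finger pad.
Only numpy, scipy, OpenCV 4.12 (cv2) and the standard library are available. Lean on these libraries where they do the work, as an engineer would, in place of code of your own. Each camera call takes 0.05 s, during which the arm holds its last target. There are 200 camera calls.

## Working session

There is one attempt and no reset: what is moved stays moved. The work goes in short steps, Python scripts to look and compute and a shell command to move; the robot and the scene stay as the last step left them, time stands still between calls to the robot, and variables do not carry over. Pictures are saved under pics/ and viewed, at most 10 in all, crops included, and the job is handed in when it is done.

```bash
mkdir -p pics; cat > h.py <<'E'
import numpy as np, cv2
from plant import bot
from scipy.spatial.transform import Rotation as Ro
def cam(name,obs=None):
    c=bot.calibration(name); f=192/np.tan(np.radians(c["vertical_fov"]/2))
    K=np.array([[f,0,c["cx"]],[0,f,c["cy"]],[0,0,1.]]); D=np.array(c["D"],float)
    if name=="wrist":
        T=np.eye(4); T[:3,:3]=Ro.from_euler('xyz',obs["tcp_rot"]).as_matrix(); T[:3,3]=obs["tool_pos"]
        M=T@np.array(c["tool_from_camera"])
    else:
        R=cv2.Rodrigues(np.array(c["rvec"],float))[0]; M=np.eye(4); M[:3,:3]=R.T; M[:3,3]=-R.T@np.array(c["tvec"],float).ravel()
    return K,D,M
def ray(C,uv,z):
    K,D,M=C; p=cv2.undistortPoints(np.array(uv,float).reshape(-1,1,2),K,D).reshape(-1,2)
    d=np.c_[p,np.ones(len(p))]@M[:3,:3].T; o=M[:3,3]
    return o+d*((z-o[2])/d[:,2])[:,None]
def cloud(C,depth):
    K,D,M=C; v,u=np.mgrid[:384,:512]
    p=cv2.undistortPoints(np.c_[u.ravel(),v.ravel()].astype(float).reshape(-1,1,2),K,D).reshape(-1,2)
    P=np.c_[p,np.ones(len(p))]*depth.reshape(-1,1)
    return (P@M[:3,:3].T+M[:3,3]).reshape(384,512,3)
def proj(C,P):
    K,D,M=C; W=np.linalg.inv(M)
    return cv2.projectPoints(np.array(P,float).reshape(-1,3),cv2.Rodrigues(W[:3,:3])[0],W[:3,3],K,D)[0].reshape(-1,2)
def shot(name,fn):
    o=bot.get_obs(); im,d=bot.capture(name); cv2.imwrite(f"pics/{fn}.png",im[:,:,::-1]); np.savez(f"pics/{fn}.npz",im=im,d=d)
    C=cam(name,o); import pickle; pickle.dump(C,open(f"pics/{fn}.pkl","wb")); return im,d,C
def load(fn):
    import pickle; a=np.load(f"pics/{fn}.npz"); return a["im"],a["d"],pickle.load(open(f"pics/{fn}.pkl","rb"))
E
python3 - <<'E'
from h import *
o=bot.get_obs(); print(o, bot.grip_point_offset)
for n in("top","scene","wrist"):
    im,d,C=shot(n,n); print(n,C[2].round(3).tolist(),C[0][0,0])
a=cv2.imread("pics/top.png");b=cv2.imread("pics/scene.png")
cv2.imwrite("pics/top2.png",cv2.resize(a,(800,600)))
E
```

```text
{'time': 0.0, 'joint_positions': array([ 1.08098116e+00,  3.42707659e-01,  1.52501568e+00, -6.78948203e-06,
        1.27539383e+00, -1.46006848e-01]), 'dq': array([-1.66902253e-03, -1.08080589e-03, -1.39812503e-04, -1.67862232e-03,
       -9.87634887e-04, -3.88024827e-05]), 'tau': array([-2.57998554e-04, -4.31251216e+01, -2.44212878e+01,  7.19343591e-02,
        5.59485366e-02, -1.47215346e-04]), 'tool_pos': array([176.75580625, 493.91952592, 226.05324793]), 'tcp_rot': array([-3.14008342e+00, -2.15375673e-04,  2.79778615e+00]), 'contact_force': array([-0.79714728,  0.30907522, -0.60666011]), 'moment': array([-0.03675328,  0.02023268, -0.01916735]), 'finger_force': 0.0, 'grip_width': 92.05272644746614} -18.8
top [[-0.026, -0.99, 0.138, 319.141], [-1.0, 0.025, -0.006, -10.844], [0.002, -0.138, -0.99, 1331.769], [0.0, 0.0, 0.0, 1.0]] 391.596069113151
scene [[0.868, 0.427, -0.255, 873.15], [0.497, -0.734, 0.463, -676.433], [0.011, -0.529, -0.849, 1250.575], [0.0, 0.0, 0.0, 1.0]] 355.72510519342336
wrist [[0.338, 0.902, 0.267, 105.102], [0.941, -0.324, -0.098, 520.17], [-0.002, 0.285, -0.959, 384.126], [0.0, 0.0, 0.0, 1.0]] 275.3094031673841
```

View pics/top2.png

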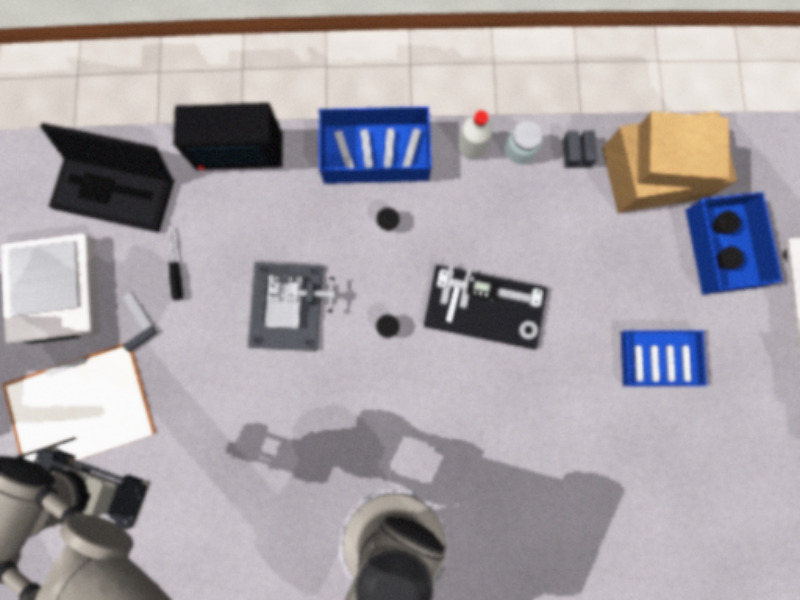

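Top view, 800x600 scale: black granite plate and caliper around (487,307), bar at (455,300), ring at (528,329). Grey vice around (288,305) with the stop at its top (+x) side; feet at (388,218) and (388,326).

```bash
cat >> h.py <<'E'
def rect_of(C,mask,z,near):
    cs,_=cv2.findContours(mask.astype(np.uint8),cv2.RETR_EXTERNAL,cv2.CHAIN_APPROX_NONE)
    cs=[c for c in cs if cv2.contourArea(c)>300]
    c=min(cs,key=lambda c:np.linalg.norm(c.reshape(-1,2).mean(0)-near))
    P=ray(C,c.reshape(-1,2),z)[:,:2]; return cv2.minAreaRect(P.astype(np.float32)),P
def tgt(o,p,yaw):
    """shift cm & turn deg from pose o to tcp p with yaw"""
    R=Ro.from_euler('xyz',o["tcp_rot"]).as_matrix(); s=R.T@(np.array(p)-o["tool_pos"])/10
    t=-np.degrees((yaw-o["tcp_rot"][2]+np.pi/2)%np.pi-np.pi/2); return s.round(2),round(t,1)
E
python3 - <<'E'
from h import *
im,d,C=load("top"); g=im.max(2)
m=cv2.morphologyEx((g<60).astype(np.uint8),cv2.MORPH_CLOSE,np.ones((15,15)))
print("granite",rect_of(C,m,20,(312,196))[0])
m=cv2.morphologyEx((g<110).astype(np.uint8),cv2.MORPH_CLOSE,np.ones((11,11)))
print("vice",rect_of(C,m,14,(184,196))[0])
k=ray(C,[(312,196),(184,196)],20);print(k)
E
```

```text
granite ((496.49365234375, -211.54110717773438), (241.50437927246094, 132.756103515625), 76.91889953613281)
vice ((510.1351013183594, 221.0025634765625), (150.4705047607422, 183.7187957763672), 85.23526000976562)
[[ 496.19720467 -216.32132843   20.        ]
 [ 507.33813183  216.93787516   20.        ]]
```

```bash
python3 - <<'E'
from h import *
o=bot.get_obs(); print(tgt(o,[513,-185,226],np.radians(77)))
E
```

```text
(array([-54.54, -52.6 ,   0.07]), np.float64(83.3))
```

```bash
python3 -m crank '[[[1,-4,-3,0,8],[1,-7,-6.5,0,16],[1,-10.5,-10,0,25],[1,-14,-13.5,0,33],[1,-17.5,-17,0,41],[1,-21,-20.5,0,50],[1,-24.5,-24,0,58],[1,-28,-27.5,0,66],[1,-31.5,-31,0,75],[1,-35,-34,0,83.3]]]'; python3 - <<'E'
from h import *
o=bot.get_obs(); print(tgt(o,[513,-185,150],np.radians(77)))
E
```

```text
time: 1.15
tool_pos: [392.1, 54.0, 226.8]
tcp_rot: [3.141, -0.0, 1.339]
contact_force: [0.8, 0.6, 0.0]
grip_width: 91.8
finger_force: 0.0
(array([-20.49,  17.26,   7.68]), np.float64(-0.3))
```

```bash
python3 -m crank '[[[1,-3.5,3,1,0],[1,-7,6,2,0],[1,-10.5,9,3.5,0],[1,-14,12,5,0],[1,-17.5,15,6.5,0],[1,-20.5,17.3,7.7,-0.3],[1,-20.5,17.3,7.7,-0.3],[1,-20.5,17.3,7.7,-0.3],[1,-20.5,17.3,7.7,-0.3],[1,-20.5,17.3,7.7,-0.3]]]'; python3 - <<'E'
from h import *
im,d,C=shot("wrist","w1"); cv2.imwrite("pics/w1b.png",cv2.resize(im[:,:,::-1],(800,600),interpolation=cv2.INTER_CUBIC))
E
```

```text
time: 2.15
tool_pos: [514.7, -181.0, 150.4]
tcp_rot: [3.141, -0.0, 1.353]
contact_force: [-0.2, -0.4, -0.6]
grip_width: 91.6
finger_force: 0.0
```

View pics/w1b.png

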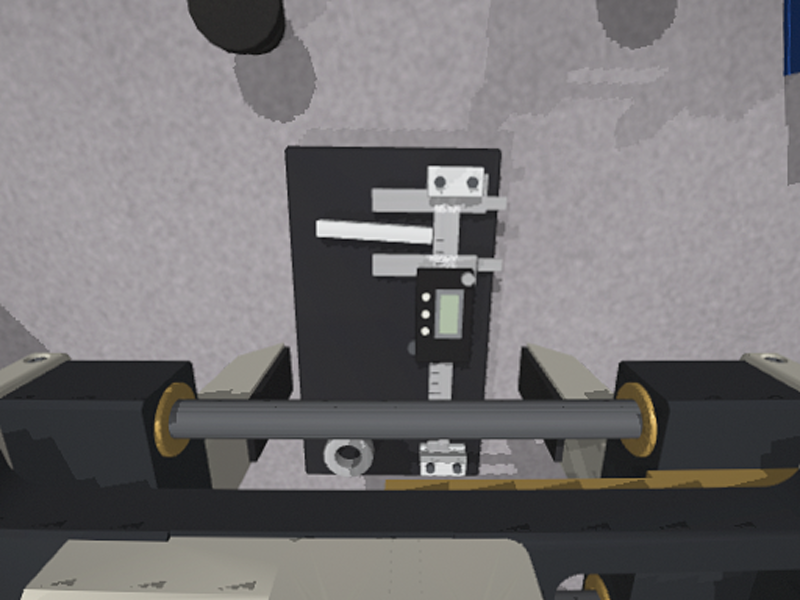

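Wrist view, 800x600 scale:
- **Plate:** upper corners at (286,147) and (500,150).
- **Fixed jaw:** face at y≈212.
- **Bar:** bright, spanning (316,228) to (432,236).
- **Sliding jaw:** at y 254–276.
- **Housing:** x 417–475, y 268–362.

```bash
python3 - <<'E'
from h import *
im,d,C=load("w1"); s=.64
def R(p,z): return ray(C,np.array(p,float)*s-0.18,z)[:,:2].round(1)
g=R([(286,147),(500,150),(306,474)],20); print("granite corners",g.tolist(), np.linalg.norm(g[0]-g[1]),np.linalg.norm(g[0]-g[2]))
ang=np.degrees(np.arctan2(*(g[1]-g[0])[::-1])); a2=np.degrees(np.arctan2(*(g[0]-g[2])[::-1]))-90; print("yaw",ang,a2)
y=np.radians((ang+a2*1)/2); A=np.array([[np.cos(y),np.sin(y)],[-np.sin(y),np.cos(y)]])
org=(g[1]+g[2])/2
# bar mask
gray=cv2.cvtColor(im,cv2.COLOR_RGB2GRAY); m=np.zeros_like(gray); r=(slice(136,160),slice(198,274)); m[r]=gray[r]>150
b,P=rect_of(C,m,30,(240,148)); print("bar",b, np.array(b[0])); 
h=R([(417,268),(475,268),(472,362),(416,362)],36); print("housing",h.tolist(),h.mean(0))
f=R([(372,212),(430,212)],28); sl=R([(372,254),(430,254)],28); tip=R([(372,200),(372,264)],28)
cb=R([(428,166),(484,166)],36)
print("fixed face",f.tolist(),"slide",sl.tolist())
for n,p in(("org",org),("bar",b[0]),("hous",h.mean(0)),("fface",f.mean(0)),("sface",sl.mean(0)),("tip",tip.mean(0)),("blk",cb.mean(0))): print(n,(A@(np.array(p)-org)).round(1)+[-5,0])
X=cloud(C,d)
for n,(u,v) in {"gran":(230,210),"hous":(272,222),"bar":(240,148),"jaw":(250,128)}.items(): print(n,X[v,u].round(1))
E
```

```text
granite corners [[461.2, -75.9], [593.8, -107.4], [403.7, -316.7]] 136.29016839082703 247.56996990749906
yaw -13.363286081196469 -13.430020946615642
bar ((502.6515808105469, -139.05999755859375), (10.56486988067627, 72.2150650024414), 73.56059265136719) [ 502.65158081 -139.05999756]
housing [[526.3, -167.6], [563.0, -175.8], [549.5, -241.0], [511.6, -232.4]] [ 537.6 -204.2]
fixed face [[505.6, -127.0], [542.0, -135.2]] slide [[499.1, -153.6], [536.5, -162.0]]
org [-5.  0.]
bar [-18.1  71.9]
hous [31.  16.6]
fface [ 0.6 84.6]
sface [ 1.  57.2]
tip [-18.1  71. ]
blk [ 33.8 113.4]
gran [ 476.5 -205.6   19.3]
hous [ 520.1 -223.2   35.5]
bar [ 504.9 -139.5   29.6]
jaw [ 519.1 -122.5   27.3]
```

```bash
python3 - <<'E'
from h import *
o=bot.get_obs(); print(tgt(o,[537.3,-204.8,25.5],np.radians(76.6)))
E
```

```text
(array([-1.82,  2.7 , 12.5 ]), np.float64(0.9))
```

```bash
python3 -m crank '[[[0.65,-1.82,2.7,3,0.9],[0.65,-1.82,2.7,5,0.9],[0.65,-1.82,2.7,7,0.9],[0.65,-1.82,2.7,8.5,0.9],[0.65,-1.82,2.7,9.7,0.9],[0.65,-1.82,2.7,10.7,0.9],[0.65,-1.82,2.7,11.5,0.9],[0.65,-1.82,2.7,12.1,0.9],[0.65,-1.82,2.7,12.5,0.9],[0.65,-1.82,2.7,12.5,0.9]]]'
```

```text
time: 3.2
tool_pos: [537.0, -205.7, 24.4]
tcp_rot: [-3.141, -0.0, 1.335]
contact_force: [-1.0, -0.3, -0.4]
grip_width: 59.6
finger_force: 0.0
```

```bash
python3 -m crank '[[[0.55,0,0,0,0],[0.5,0,0,0,0],[0.45,0,0,0,0],[0.42,0,0,0,0],[0.4,0,0,0,0],[0.38,0,0,0,0],[0.36,0,0,0,0],[0.35,0,0,0,0],[0.35,0,0,0,0],[0.35,0,0,0,0]]]'
```

```text
time: 4.2
tool_pos: [535.9, -205.5, 24.7]
tcp_rot: [-3.139, -0.0, 1.336]
contact_force: [-5.3, 0.7, 3.0]
grip_width: 37.8
finger_force: 30.0
```

```bash
python3 -m crank '[[[0.35,0.1,-0.1,0,0],[0.35,0.3,-0.1,0,0],[0.35,0.5,-0.1,0,0],[0.35,0.7,-0.1,0,0],[0.35,0.9,-0.1,0,0],[0.35,1.1,-0.1,0,0],[0.35,1.3,-0.1,0,0],[0.35,1.4,-0.1,0,0],[0.35,1.4,-0.1,0,0],[0.35,1.4,-0.1,0,0]]]'; python3 - <<'E'
from h import *
im,d,C=shot("wrist","w2"); print(bot.get_obs()["contact_force"])
cv2.imwrite("pics/w2b.png",cv2.resize(im[90:270,130:370,::-1],(800,600),interpolation=cv2.INTER_CUBIC))
E
```

```text
time: 5.2
tool_pos: [539.2, -191.5, 24.7]
tcp_rot: [-3.141, -0.0, 1.336]
contact_force: [-5.4, 0.0, 4.5]
grip_width: 38.1
finger_force: 30.0
[-4.62981063  0.55272714  3.86373498]
```

View pics/w2b.png

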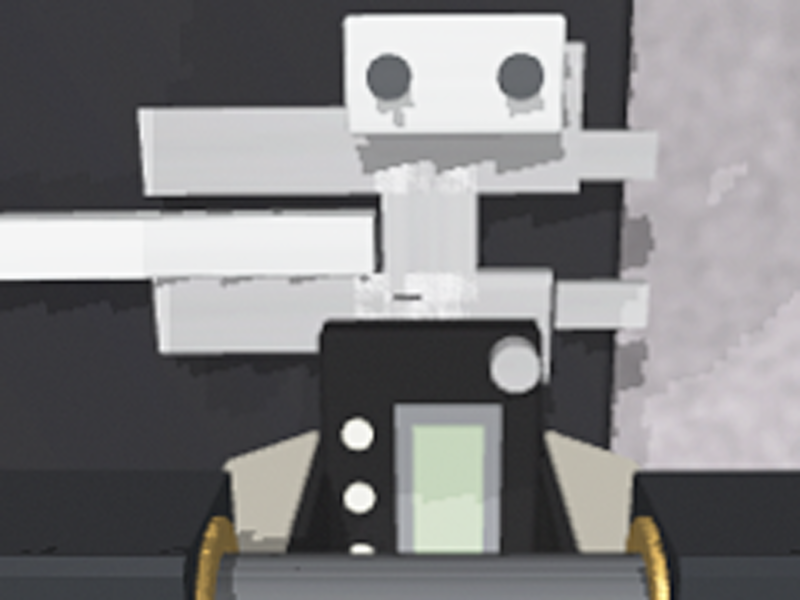

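Crop shows the bar lying flat along the sliding jaw (lower, y≈275), with a gap of about 20 px (3 mm) to the fixed jaw's face (y≈193). Continue slowly.

```bash
python3 -m crank '[[[0.35,0.03,-0.05,0,0],[0.35,0.06,-0.1,0,0],[0.35,0.09,-0.1,0,0],[0.35,0.12,-0.1,0,0],[0.35,0.15,-0.1,0,0],[0.35,0.18,-0.1,0,0],[0.35,0.21,-0.1,0,0],[0.35,0.24,-0.1,0,0],[0.35,0.24,-0.1,0,0],[0.35,0.24,-0.1,0,0]]]'
```

```text
time: 6.25
tool_pos: [539.5, -189.5, 24.8]
tcp_rot: [3.141, -0.0, 1.335]
contact_force: [2.4, -1.7, -1.5]
grip_width: 37.8
finger_force: 30.0
```

```bash
python3 -m crank '[[[0.35,0.01,0.02,0,0],[0.35,0.02,0.04,0,0],[0.35,0.03,0.04,0,0],[0.35,0.04,0.04,0,0],[0.35,0.05,0.04,0,0],[0.35,0.06,0.04,0,0],[0.35,0.07,0.04,0,0],[0.35,0.08,0.04,0,0],[0.35,0.08,0.04,0,0],[0.35,0.08,0.04,0,0]]]'; python3 -c "
from h import *
for i in range(3): print(bot.get_obs()['contact_force'].round(1),bot.get_obs()['tool_pos'].round(2))"
```

```text
time: 7.25
tool_pos: [539.7, -188.8, 24.7]
tcp_rot: [3.141, -0.0, 1.335]
contact_force: [1.9, -1.9, 0.3]
grip_width: 37.6
finger_force: 30.0
[ 1.9 -1.9  0.3] [ 539.7  -188.77   24.75]
[ 1.9 -1.9  0.3] [ 539.7  -188.77   24.75]
[ 1.9 -1.9  0.3] [ 539.7  -188.77   24.75]
```

```bash
python3 -m crank '[[[0.35,0.01,0.02,0,0],[0.35,0.02,0.02,0,0],[0.35,0.03,0.02,0,0],[0.35,0.04,0.02,0,0],[0.35,0.05,0.02,0,0],[0.35,0.06,0.02,0,0],[0.35,0.07,0.02,0,0],[0.35,0.07,0.02,0,0],[0.35,0.07,0.02,0,0],[0.35,0.07,0.02,0,0]]]'
```

```text
time: 8.25
tool_pos: [539.9, -188.0, 24.7]
tcp_rot: [-3.141, -0.0, 1.335]
contact_force: [-0.4, -0.6, 2.7]
grip_width: 37.5
finger_force: 30.0
```

```bash
python3 -m crank '[[[0.35,0.01,0,0,0],[0.35,0.02,0,0,0],[0.35,0.03,0,0,0],[0.35,0.04,0,0,0],[0.35,0.05,0,0,0],[0.35,0.06,0,0,0],[0.35,0.07,0,0,0],[0.35,0.07,0,0,0],[0.35,0.07,0,0,0],[0.35,0.07,0,0,0]]]'; python3 - <<'E'
from h import *
im,d,C=shot("wrist","w3"); print(bot.get_obs()["contact_force"])
cv2.imwrite("pics/w3b.png",cv2.resize(im[100:220,170:330,::-1],(800,600),interpolation=cv2.INTER_CUBIC))
E
```

```text
time: 9.25
tool_pos: [540.1, -187.6, 24.7]
tcp_rot: [-3.142, 0.0, 1.335]
contact_force: [-2.3, -2.8, 3.7]
grip_width: 37.6
finger_force: 30.0
[-2.5541449  -3.61041132  5.05286585]
```

View pics/w3b.png

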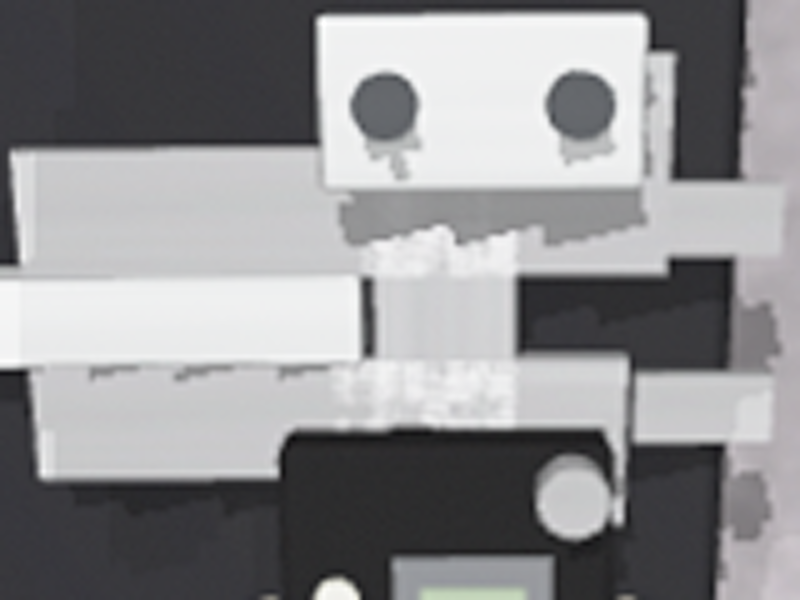

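Crop shows the bar's edges meeting both jaws (fixed at y≈275, sliding at y≈360), with no gap left. Add a little and hold.

```bash
python3 -m crank '[[[0.35,0.01,-0.02,0,0],[0.35,0.02,-0.03,0,0],[0.35,0.03,-0.03,0,0],[0.35,0.03,-0.03,0,0],[0.35,0.03,-0.03,0,0],[0.35,0.03,-0.03,0,0],[0.35,0.03,-0.03,0,0],[0.35,0.03,-0.03,0,0],[0.35,0.03,-0.03,0,0],[0.35,0.03,-0.03,0,0]]]'
```

```text
time: 10.3
tool_pos: [540.0, -187.6, 24.7]
tcp_rot: [3.141, 0.001, 1.335]
contact_force: [-1.8, -6.0, 2.8]
grip_width: 37.2
finger_force: 30.0
```

```bash
python3 -m crank '[[[0.35,0,0,0,0],[0.35,0,0,0,0],[0.35,0,0,0,0],[0.35,0,0,0,0],[0.35,0,0,0,0],[0.35,0,0,0,0],[0.35,0,0,0,0],[0.35,0,0,0,0],[0.35,0,0,0,0],[0.35,0,0,0,0]]]'
```

```text
time: 11.3
tool_pos: [540.1, -187.6, 24.7]
tcp_rot: [3.141, 0.001, 1.335]
contact_force: [-1.7, -6.4, 3.5]
grip_width: 37.7
finger_force: 30.0
```

```bash
python3 -m crank '[[[0.35,0,0,0,0],[0.35,0,0,0,0],[0.35,0,0,0,0],[0.35,0,0,0,0],[0.35,-0.03,0,0,0],[0.35,-0.06,0,0,0],[0.35,-0.08,0,0,0],[0.45,-0.08,0,0,0],[0.6,-0.08,0,0,0],[0.65,-0.08,0,0,0]]]'; python3 - <<'E'
from h import *
im,d,C=load("w3"); s=np.array([160/800,120/600])
uv=lambda p:np.array(p,float)*s+[170,100]-.4
y=np.radians(-13.4);A=np.array([[np.cos(y),np.sin(y)],[-np.sin(y),np.cos(y)]]);org=np.array([[593.8,-107.4],[403.7,-316.7]]).mean(0)
g=cv2.cvtColor(im,cv2.COLOR_RGB2GRAY); m=np.zeros_like(g); m[153:174,60:245]=g[153:174,60:245]>205
b,P=rect_of(C,m,30,(200,163)); print(b,A@(np.array(b[0])-org)-[5,0]); q=(A@(P-org).T).T-[5,0]; print(q.min(0),q.max(0))
p=ray(C,uv([(360,280),(360,360),(100,280),(100,360)]),30)[:,:2]; print(((A@(p-org).T).T-[5,0]).round(1).tolist())
E
```

```text
time: 12.3
tool_pos: [539.7, -187.3, 24.4]
tcp_rot: [-3.141, -0.001, 1.335]
contact_force: [-0.1, 0.4, 0.3]
grip_width: 52.8
finger_force: 0.0
((505.61053466796875, -131.11216735839844), (10.293396949768066, 74.21284484863281), 76.37861633300781) [-17.08341039  80.32428575]
[-54.18476683  75.03744517] [20.0404689  85.43116434]
[[20.4, 85.0], [20.2, 75.8], [-8.7, 85.1], [-9.4, 76.0]]
```

```bash
python3 -m crank '[[[0.65,0,0,-1,0],[0.65,0,0,-3,0],[0.65,0,0,-5,8],[0.65,1,-1,-6,16],[0.65,2,-2,-6,24],[0.65,3,-3,-6,32],[0.55,4,-4,-6,40],[0.5,5,-5,-6,48],[0.5,5,-5,-6,56],[0.5,5,-5,-6,64]]]'; python3 - <<'E'
from h import *
o=bot.get_obs(); print(tgt(o,[486.2,-126.4,85],np.radians(-13.5)))
E
```

```text
time: 13.3
tool_pos: [502.8, -127.1, 85.5]
tcp_rot: [3.141, -0.001, 0.213]
contact_force: [-0.0, -0.5, -0.1]
grip_width: 46.1
finger_force: 0.0
(array([-1.61, -0.42,  0.05]), np.float64(25.7))
```

```bash
python3 -m crank '[[[0.5,-0.5,-0.1,0,8],[0.5,-1,-0.3,0,16],[0.5,-1.6,-0.42,0,24],[0.5,-1.6,-0.42,0,25.7],[0.5,-1.6,-0.42,1,25.7],[0.45,-1.6,-0.42,2,25.7],[0.45,-1.6,-0.42,3,25.7],[0.45,-1.6,-0.42,3,25.7],[0.45,-1.6,-0.42,3,25.7],[0.45,-1.6,-0.42,3,25.7]]]'; python3 - <<'E'
from h import *
im,d,C=shot("wrist","w4"); o=bot.get_obs(); print(o["tool_pos"],tgt(o,[486.2,-126.4,23],np.radians(-13.5)))
print(proj(C,[[486.2,-126.4,30],[505.6,-131.1,30]]))
cv2.imwrite("pics/w4b.png",cv2.resize(im[:,:,::-1],(800,600),interpolation=cv2.INTER_CUBIC))
E
```

```text
time: 14.3
tool_pos: [486.5, -127.0, 54.8]
tcp_rot: [-3.142, -0.0, -0.23]
contact_force: [0.3, 0.1, 0.8]
grip_width: 41.2
finger_force: 0.0
[ 486.51092997 -127.01790918   54.93588941] (array([-0.05, -0.05,  3.19]), np.float64(0.3))
[[258.66876634 221.56614904]
 [258.84549371 194.99850891]]
```

View pics/w4b.png

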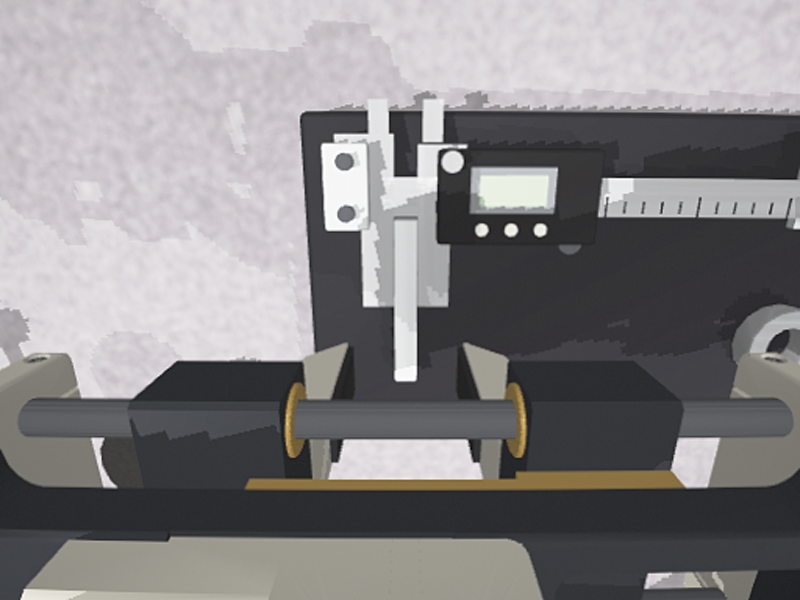

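Wrist view: bar spans x 394–417, y 215–380 (800 px scale), centred between the fingers (346 and 465), jaws flush on both sides. Descend and grip.

```bash
python3 -m crank '[[[0.45,-0.05,-0.05,1,0],[0.45,-0.05,-0.05,2,0],[0.45,-0.05,-0.05,2.6,0],[0.45,-0.05,-0.05,3,0],[0.45,-0.05,-0.05,3.1,0],[0.35,-0.05,-0.05,3.1,0],[0.25,-0.05,-0.05,3.1,0],[0.15,-0.05,-0.05,3.1,0],[0.05,-0.05,-0.05,3.1,0],[0.05,-0.05,-0.05,3.1,0]]]'
```

```text
time: 15.35
tool_pos: [485.9, -126.6, 23.9]
tcp_rot: [3.141, -0.0, -0.23]
contact_force: [-0.9, -2.2, 1.3]
grip_width: 9.3
finger_force: 30.0
```

```bash
python3 -m crank '[[[0.05,0,0,0,0],[0.05,0,0,0,0],[0.05,0,0,0,0],[0.05,0,0,0,0],[0.05,0,0,0,0],[0.05,0,0,0,0],[0.05,0,0,0,0],[0.05,0,0,0,0],[0.05,0,0,0,0],[0.05,0,0,0,0]]]'
```

```text
time: 16.35
tool_pos: [485.9, -126.6, 23.9]
tcp_rot: [3.141, -0.0, -0.23]
contact_force: [-2.9, -5.1, 4.5]
grip_width: 9.0
finger_force: 30.0
```

```bash
python3 -m crank '[[[0.05,-0.02,0.05,0,0],[0.05,-0.02,0.06,0,0],[0.05,-0.02,0.06,-0.3,0],[0.05,-0.02,0.06,-0.7,0],[0.05,-0.02,0.06,-1.5,0],[0.05,-0.02,0.06,-3,0],[0.05,-0.02,0.06,-5,0],[0.05,-0.02,0.06,-7,0],[0.05,-0.02,0.06,-9,0],[0.05,-0.02,0.06,-10,0]]]'; python3 - <<'E'
from h import *
im,d,C=shot("wrist","w5"); o=bot.get_obs(); print(o["tool_pos"],o["contact_force"])
cv2.imwrite("pics/w5b.png",cv2.resize(im[:,:,::-1],(800,600),interpolation=cv2.INTER_CUBIC))
print(tgt(o,[480,221,130],np.radians(-4.8)))
E
```

```text
time: 17.35
tool_pos: [486.3, -126.8, 125.8]
tcp_rot: [3.142, -0.003, -0.23]
contact_force: [-0.1, 0.3, -0.2]
grip_width: 9.6
finger_force: 30.0
[ 486.71808446 -127.05579328  126.51264623] [0.60644009 0.09227149 0.75112155]
(array([ -8.59, -33.74,  -0.4 ]), np.float64(-8.4))
```

View pics/w5b.png

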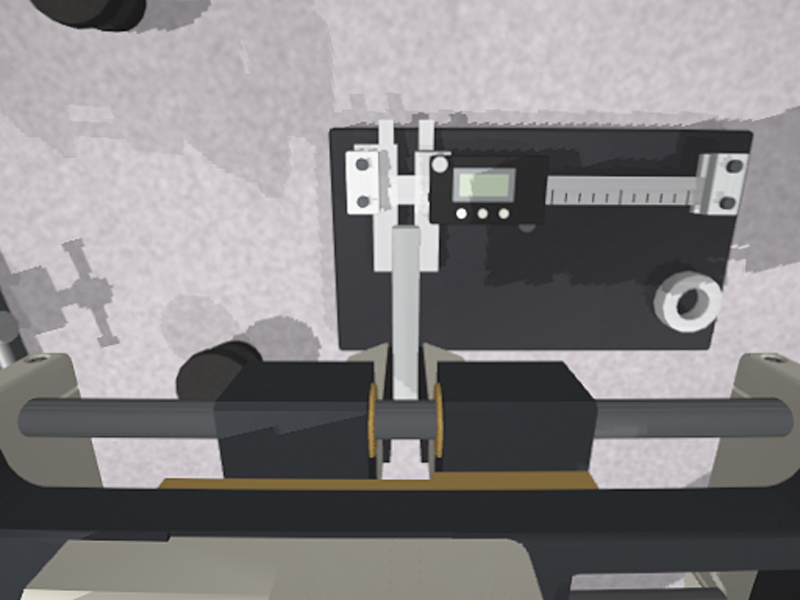

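Bar is held straight between the pads, (406,225)–(406,395), clear of the caliper, which stays shut. Carry to the vice and look.

```bash
python3 -m crank '[[[0.05,-1.2,-4,-0.4,0],[0.05,-2.4,-8,-0.4,-1],[0.05,-3.6,-12,-0.4,-2],[0.05,-4.8,-16,-0.4,-3],[0.05,-6,-20,-0.4,-4],[0.05,-7.2,-24,-0.4,-5],[0.05,-8.6,-28,-0.4,-6],[0.05,-9.5,-31.5,-0.4,-7],[0.05,-10,-33.4,-0.4,-8.4],[0.05,-10,-33.4,-0.4,-8.4]]]'; python3 -m crank '[[[0.05,0,0,0,0],[0.05,0,0,0,0],[0.05,0,0,0,0],[0.05,0,0,0,0],[0.05,0,0,0,0],[0.05,0,0,0,0],[0.05,0,0,0,0],[0.05,0,0,0,0],[0.05,0,0,0,0],[0.05,0,0,0,0]]]'; python3 - <<'E'
from h import *
im,d,C=shot("wrist","w6"); o=bot.get_obs()
cv2.imwrite("pics/w6b.png",cv2.resize(im[:,:,::-1],(800,600),interpolation=cv2.INTER_CUBIC))
E
```

```text
time: 18.4
tool_pos: [463.6, 223.5, 127.0]
tcp_rot: [-3.141, 0.001, -0.08]
contact_force: [-0.7, -0.2, -0.9]
grip_width: 9.6
finger_force: 30.0
time: 19.4
tool_pos: [464.4, 221.2, 127.7]
tcp_rot: [-3.141, -0.0, -0.083]
contact_force: [-0.4, 0.4, -0.7]
grip_width: 9.6
finger_force: 30.0
```

View pics/w6b.png

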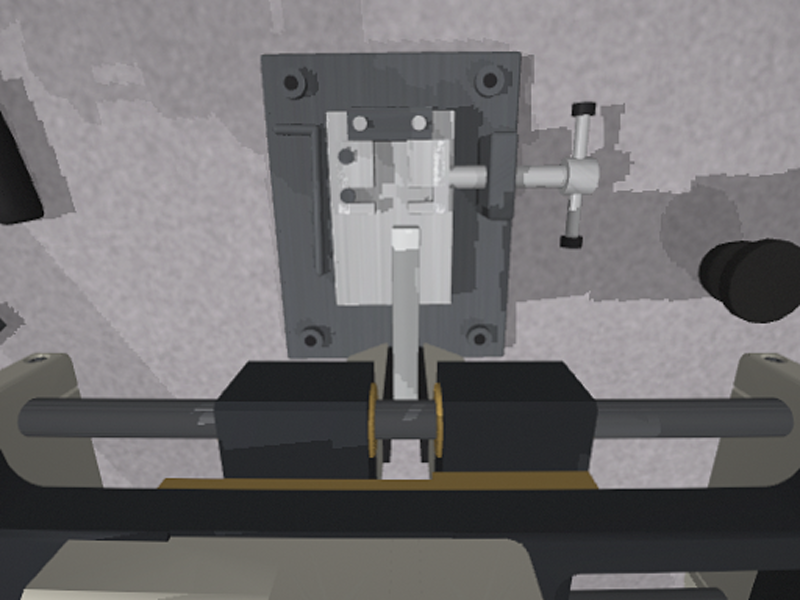

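Wrist view, 800 px scale:
- **Vice base:** corners (261,55), (521,52), (288,357), (503,355).
- **Bed:** near corners (338,304), (451,302).
- **Slot:** about x 375–410.
- **Stop:** dark, face edge at y≈140, x 345–432.
- **Hex key:** lies to the left of the bed.
- **Bar:** front end at (405,230).

```bash
python3 - <<'E'
from h import *
im,d,C=load("w6"); s=.64
R=lambda p,z: ray(C,np.array(p,float)*s-0.18,z)[:,:2]
b=R([(261,55),(521,52),(503,355),(288,357)],14); print(b.round(1).tolist(),[np.linalg.norm(b[i]-b[i-1]).round(1) for i in range(4)])
e=(b[0]-b[3])+(b[1]-b[2]); y1=np.arctan2(e[1],e[0]); f=b[0]-b[1]; f2=b[3]-b[2]; y2=np.arctan2(*(f+f2)[::-1])-np.pi/2
print("yaw",np.degrees([y1,y2])); y=y1; A=np.array([[np.cos(y),np.sin(y)],[-np.sin(y),np.cos(y)]]); c=b.mean(0); print("c",c)
v=lambda p,z:((A@(R(p,z)-c).T).T).round(1).tolist()
print("bed near",v([(338,304),(451,302)],36)); print("slot z49",v([(374,150),(376,210),(408,150),(410,210)],49)); print("stop edge",v([(348,140),(432,140)],49))
print("bar end z",R([(393,230),(418,230)],127+7))
cv2.imwrite("pics/w6c.png",cv2.resize(im[60:150,200:300,::-1],(660,594),interpolation=cv2.INTER_CUBIC))
E
```

```text
[[611.7, 291.2], [600.6, 143.5], [414.3, 158.0], [425.3, 305.5]] [np.float64(186.9), np.float64(148.1), np.float64(186.9), np.float64(147.9)]
yaw [-4.41554173 -4.29247356]
c [512.95467453 224.5330873 ]
bed near [[-48.8, 33.8], [-48.1, -34.9]]
slot z49 [[39.4, 8.6], [8.4, 8.4], [39.2, -9.2], [8.3, -10.1]]
stop edge [[44.5, 22.0], [44.1, -21.7]]
bar end z [[521.53563258 220.7617343 ]
 [520.79003396 211.99832017]]
```

View pics/w6c.png

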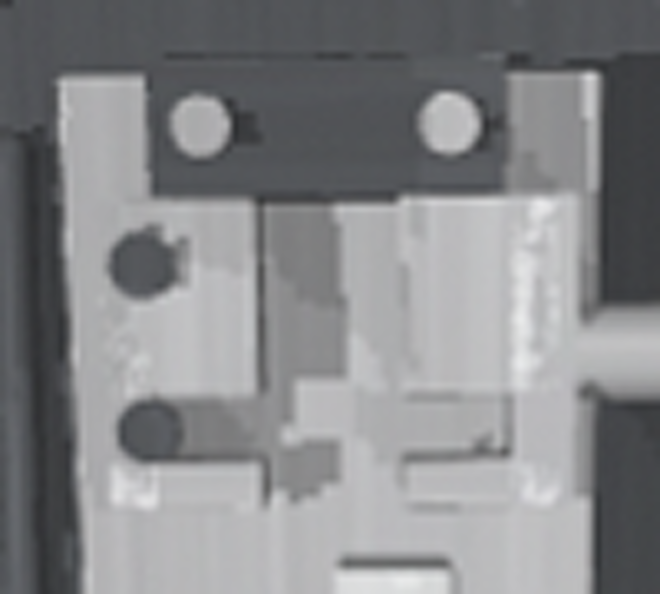

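Crop confirms the slot (x 262–405), the stop's face at its top (y≈195), and an empty bed. The measured sizes match the given ones.

```bash
python3 - <<'E'
from h import *
o=bot.get_obs(); print(o["tool_pos"],tgt(o,[492.5,226.1,60],np.radians(-4.35)))
E
```

```text
[464.36773555 221.20616346 127.72380183] (array([ 2.76, -0.72,  6.77]), np.float64(-0.4))
```

```bash
python3 -m crank '[[[0.05,1,-0.3,0,-0.4],[0.05,2,-0.6,0,-0.4],[0.05,2.76,-0.72,1,-0.4],[0.05,2.76,-0.72,3,-0.4],[0.05,2.76,-0.72,5,-0.4],[0.05,2.76,-0.72,6,-0.4],[0.05,2.76,-0.72,6.7,-0.4],[0.05,2.76,-0.72,6.7,-0.4],[0.05,2.76,-0.72,6.7,-0.4],[0.05,2.76,-0.72,6.7,-0.4]]]';  python3 - <<'E'
from h import *
im,d,C=shot("wrist","w7"); o=bot.get_obs(); print(o["tool_pos"],tgt(o,[492.5,226.1,41.5],np.radians(-4.35)))
cv2.imwrite("pics/w7b.png",cv2.resize(im[60:240,160:360,::-1],(660,594),interpolation=cv2.INTER_CUBIC))
E
```

```text
time: 20.45
tool_pos: [493.1, 226.2, 61.5]
tcp_rot: [-3.141, -0.002, -0.077]
contact_force: [-0.6, 0.7, -0.9]
grip_width: 9.6
finger_force: 30.0
[493.00691574 226.20742842  61.54016824] (array([-0.05,  0.02,  2.  ]), np.float64(-0.0))
```

View pics/w7b.png

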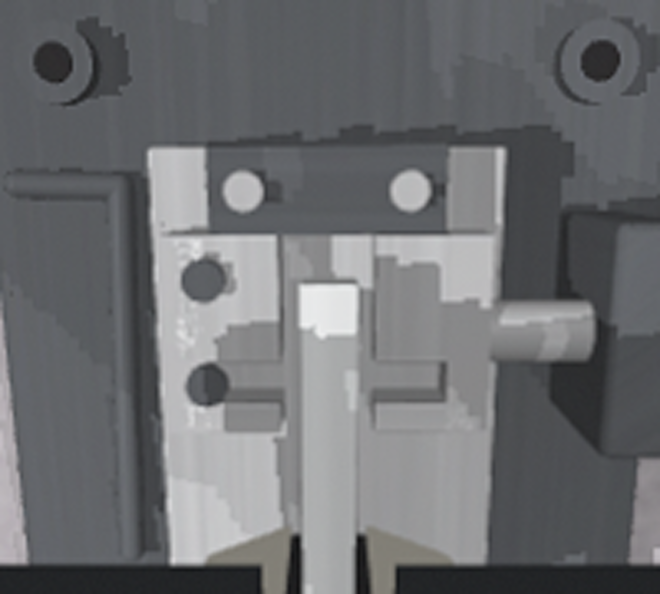

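Crop: bar (x 300–357) is centred in the slot (x 281–374), its end just short of the stop's face. Descend.

```bash
python3 -m crank '[[[0.05,-0.05,0.02,0.4,0],[0.05,-0.05,0.02,0.8,0],[0.05,-0.05,0.02,1.2,0],[0.05,-0.05,0.02,1.5,0],[0.05,-0.05,0.02,1.7,0],[0.05,-0.05,0.02,1.85,0],[0.05,-0.05,0.02,1.9,0],[0.05,-0.05,0.02,2,0],[0.05,-0.05,0.02,2,0],[0.05,-0.05,0.02,2,0]]]'; python3 -m crank '[[[0.05,0,0,0.02,0],[0.05,0,0,0.04,0],[0.05,0,0,0.06,0],[0.05,0,0,0.08,0],[0.05,0,0,0.1,0],[0.05,0,0,0.12,0],[0.05,0,0,0.12,0],[0.05,0,0,0.12,0],[0.05,0,0,0.12,0],[0.05,0,0,0.12,0]]]'
```

```text
time: 21.5
tool_pos: [492.0, 225.9, 40.8]
tcp_rot: [-3.141, -0.0, -0.077]
contact_force: [0.4, -0.2, -0.9]
grip_width: 9.2
finger_force: 30.0
time: 22.5
tool_pos: [492.0, 225.9, 39.9]
tcp_rot: [-3.141, -0.0, -0.077]
contact_force: [-2.7, -0.7, 6.0]
grip_width: 9.7
finger_force: 30.0
```

```bash
python3 -m crank '[[[0.05,0.05,0,-0.04,0],[0.05,0.15,0,-0.05,0],[0.05,0.25,0,-0.05,0],[0.05,0.35,0,-0.05,0],[0.05,0.45,0,-0.05,0],[0.05,0.55,0,-0.05,0],[0.05,0.6,0,-0.05,0],[0.05,0.65,0,-0.05,0],[0.05,0.65,0,-0.05,0],[0.05,0.65,0,-0.05,0]]]'; python3 -m crank '[[[0.05,0.02,0,0,0],[0.05,0.04,0,0,0],[0.05,0.06,0,0,0],[0.05,0.08,0,0,0],[0.05,0.1,0,0,0],[0.05,0.12,0,0,0],[0.05,0.13,0,0,0],[0.05,0.13,0,0,0],[0.05,0.13,0,0,0],[0.05,0.13,0,0,0]]]'
```

```text
time: 23.5
tool_pos: [498.6, 225.4, 40.0]
tcp_rot: [-3.141, -0.0, -0.077]
contact_force: [-1.0, -0.9, -1.4]
grip_width: 9.6
finger_force: 30.0
time: 24.5
tool_pos: [499.7, 225.3, 40.0]
tcp_rot: [-3.142, 0.0, -0.077]
contact_force: [-0.6, 1.0, -0.9]
grip_width: 9.1
finger_force: 30.0
```

```bash
python3 -m crank '[[[0.05,0.02,0,0.01,0],[0.05,0.03,0,0.02,0],[0.05,0.04,0,0.02,0],[0.05,0.05,0,0.02,0],[0.05,0.06,0,0.02,0],[0.05,0.07,0,0.02,0],[0.05,0.08,0,0.02,0],[0.05,0.08,0,0.02,0],[0.05,0.08,0,0.02,0],[0.05,0.08,0,0.02,0]]]'; python3 -m crank '[[[0.05,0.02,0,0,0],[0.05,0.03,0,0,0],[0.05,0.04,0,0,0],[0.05,0.05,0,0,0],[0.05,0.06,0,0,0],[0.05,0.07,0,0,0],[0.05,0.07,0,0,0],[0.05,0.07,0,0,0],[0.05,0.07,0,0,0],[0.05,0.07,0,0,0]]]'
```

```text
time: 25.5
tool_pos: [499.7, 225.2, 39.9]
tcp_rot: [3.141, 0.002, -0.076]
contact_force: [-6.1, 1.2, 4.3]
grip_width: 9.3
finger_force: 30.0
time: 26.5
tool_pos: [499.7, 225.2, 39.9]
tcp_rot: [3.141, 0.003, -0.076]
contact_force: [-8.3, 0.8, 6.7]
grip_width: 9.5
finger_force: 30.0
```

```bash
python3 -m crank '[[[0.05,0.01,0.01,-0.02,0],[0.05,0.02,0.01,-0.03,0],[0.05,0.02,0.01,-0.03,0],[0.05,0.02,0.01,-0.03,0],[0.05,0.02,0.01,-0.03,0],[0.05,0.02,0.01,-0.03,0],[0.05,0.02,0.01,-0.03,0],[0.05,0.02,0.01,-0.03,0],[0.05,0.02,0.01,-0.03,0],[0.05,0.02,0.01,-0.03,0]]]'; python3 -c "
from h import *
o=bot.get_obs();print(o['contact_force'],o['moment'],o['tcp_rot'])"
```

```text
time: 27.5
tool_pos: [499.7, 225.2, 39.9]
tcp_rot: [3.141, 0.003, -0.077]
contact_force: [-7.8, 1.8, 5.0]
grip_width: 9.6
finger_force: 30.0
[-7.79299016  1.79572845  5.04278626] [ 0.26075728  1.53841914 -0.01858793] [ 3.14124105  0.00339948 -0.07657904]
```

```bash
python3 -m crank '[[[0.05,0.02,-0.02,-0.03,0],[0.05,0.04,-0.02,-0.05,0],[0.05,0.05,-0.02,-0.05,0],[0.05,0.05,-0.02,-0.05,0],[0.05,0.05,-0.02,-0.05,0],[0.05,0.05,-0.02,-0.05,0],[0.05,0.05,-0.02,-0.05,0],[0.05,0.05,-0.02,-0.05,0],[0.05,0.05,-0.02,-0.05,0],[0.05,0.05,-0.02,-0.05,0]]]'; python3 -m crank '[[[0.05,0,0,0,0],[0.05,0,0,0,0],[0.05,0,0,0,0],[0.05,0,0,0,0],[0.05,0,0,0,0],[0.05,0,0,0,0],[0.05,0,0,0,0],[0.05,0,0,0,0],[0.05,0,0,0,0],[0.05,0,0,0,0]]]'
```

```text
time: 28.5
tool_pos: [499.8, 225.2, 39.9]
tcp_rot: [3.141, 0.005, -0.076]
contact_force: [-7.8, 1.1, 2.6]
grip_width: 9.2
finger_force: 30.0
time: 29.5
tool_pos: [499.8, 225.2, 39.9]
tcp_rot: [3.141, 0.005, -0.077]
contact_force: [-7.9, 1.0, 2.8]
grip_width: 9.2
finger_force: 30.0
```

```bash
python3 -m crank '[[[0.05,0.02,0,0,0],[0.05,0.04,0,0,0],[0.05,0.06,0,0,0],[0.05,0.08,0,0,0],[0.05,0.09,0,0,0],[0.05,0.09,0,0,0],[0.05,0.09,0,0,0],[0.05,0.09,0,0,0],[0.05,0.09,0,0,0],[0.05,0.09,0,0,0]]]'
```

```text
time: 30.5
tool_pos: [499.8, 225.2, 39.9]
tcp_rot: [3.14, 0.006, -0.076]
contact_force: [-11.1, 1.6, 4.6]
grip_width: 9.3
finger_force: 30.0
```

```bash
python3 -m crank '[[[0.05,0,0,0,0],[0.05,0,0,0,0],[0.05,0,0,0,0],[0.05,0,0,0,0],[0.05,0,0,0,0],[0.05,0,0,0,0],[0.05,0,0,0,0],[0.05,0,0,0,0],[0.05,0,0,0,0],[0.05,0,0,0,0]]]';  python3 - <<'E'
from h import *
im,d,C=shot("wrist","w8"); o=bot.get_obs(); print(o["tool_pos"],o["contact_force"])
cv2.imwrite("pics/w8b.png",cv2.resize(im[60:240,160:360,::-1],(660,594),interpolation=cv2.INTER_CUBIC))
E
```

```text
time: 31.5
tool_pos: [499.8, 225.2, 39.9]
tcp_rot: [3.14, 0.006, -0.076]
contact_force: [-10.7, 1.9, 5.2]
grip_width: 9.1
finger_force: 30.0
[499.77217562 225.17029499  39.89977881] [-10.81239027   1.77036413   4.34776808]
```

View pics/w8b.png

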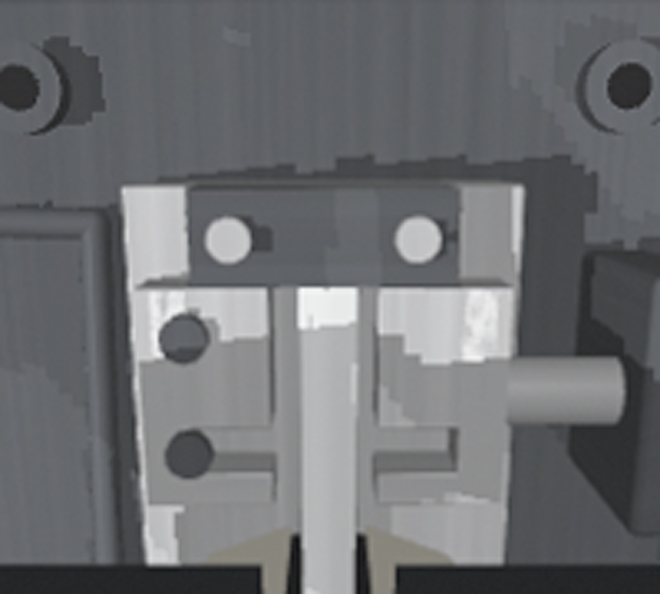

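The bar's end (x 298–357, y≈287) sits flush on the stop's face. It lies square in the slot with clearance on both sides, and the push is steady at about 10 N.

```bash
python3 -c "
from plant import bot
print(bot.close_job())"
```

```text
the job is handed in; nothing more can be done
None
```

The caliper was closed on the bar and held at about 5 N for over a second; the bar now lies in the vice slot, end flush on the stop, held and pushed at about 10 N (wrist reading 10.8 N less estimated bed friction), and the job was handed in at about 31.5 s with no verdict returned.

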